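Clamp the herb sieve shaker and start it

ROBOT

A 7-joint arm with a two-finger parallel gripper is mounted at the origin on the work surface. World frame = base frame: x ahead of the robot, y to its left, z up, the work surface at z = 0. Lengths are in m, angles in rad, forces in N, time in s.
With the tool pointing down it reaches from about 0.425 to 0.925 m from the base axis. Payload 6.8 kg.
Tool frame: the origin (TCP) lies midway between the tips of the shut fingers; the grasp point (between the pads) lies 19 mm behind it (bot.pinch_z is the distance from the TCP to the grasp point, in m); x points along the fingers, y is the direction in which the jaws open and shut, and the axes are right-handed (so a half turn about x gives the same grasp; the last joint's range is limited). The gripper opens to 85 mm and grips with 20 to 120 N. Pads are 22 mm wide; open, the fingers measure 114 mm over their backs; the gripper's body (76 mm by 85 mm) begins 54 mm behind the grasp point. The pads swing forward as they close: fully open they stand 13 mm farther back than shut.
Start: joints at [1.182, 0.477, 0.022, 1.555, -0.011, 1.109, -0.083], TCP at [0.187, -0.649, 0.231] pointing down, gripper open.
Joint ranges: [-2.96, 2.96], [-0.34, 2.1], [-1.41, 1.46], [0.24, 2.44], [-1.37, 4.51], [0.17, 1.92], [-2.96, 2.96]. Speed limits (rad/s): [2.39, 2.39, 3.14, 3.14, 3.14, 3.14, 3.14].

INTERFACE

Orientations are given as a unit quaternion [w, x, y, z].
In Python, from station import bot gives the robot as it stands. The module is installed in compiled form; this text tells all that it offers.
- The arm moves only by the tool step_arm, never from a script. Its argument "plan" is a list of rows, each a list of 6 numbers: the shift along the tool's x, y, z in units of 40 mm (1.0 is 40 mm), then the turn, a rotation vector about the tool's x, y, z in units of 360 degrees (1.0 is 360 degrees). In form: [[dx, dy, dz, ax, ay, az], ...]. A call has 1 to 8 rows; each row shifts and turns the commanded pose from where the row before left it, along the tool's axes as they then stand; what a row does not reach is not made up. A row lasts 1/8 s, in which the tool goes at most 62.5 mm and 10.7 degrees, less where a joint would pass 70% of its speed; a pose out of reach is approached as far as the arm can. A call with a number of a shift or a turn outside -1 to 1 is refused whole. A call with a gripper value outside its range is refused whole. "fingers" is the closure, from -1 (fully open) to 1 (shut), set as the call begins (left out, the last holds). The fingers move at their own pace and stop on an object; "force" is the grip in N (left out, the last holds). Time passes only in rows, so rows that do not move let the fingers close. It gives the time, the measured TCP pose, the force and the opening at its end, in the units of the state.
- bot.get_obs(): the state, without advancing time (a new reading comes with each control period).
- bot.read_camera(name): name is "side" or "top" or "wrist"; returns (picture, depth): 480x640x3 uint8, red, green, blue; 480x640 float32, m along the optical axis (not along the pixel's ray), 0 where there is no reading.
- bot.camera_model(name): a dict with "mtx" (3x3 intrinsics, pixels), "origin" and "rotation" of the camera in the world; the wrist camera has in their place "T_tool_cam" (4x4, takes a point from camera to tool coordinates, whose origin is the TCP and whose axes are the tool frame's). Camera axes: x right, y up, looking along -z (the intrinsics and any distortion apply to the point x, -y, -z); pixel columns grow to the right and rows downward; lengths in m; the calibration is good to about 2 mm. The wrist camera is an equidistant fisheye: a pixel r from the principal point sees the ray r / f radians off the axis. A picture is of the moment at which its call begins: read the wrist's pose just before it. camera_model takes no time and is no camera call.
- bot.hand_in(): hands the job in, once; it reports no verdict.
The state is a dict: "t": time; "q": joint angles; "joint_vel": joint speeds; "joint_torque": joint torques, N m; "eef_pos": TCP position; "tool_rot": TCP orientation; "contact_force": force on the tool from outside, world axes, zero at the start; "torque": the same for the moment, N m; "gripper_width": opening from 0.0 (shut) to 1.0 (fully open).
Only numpy, scipy, OpenCV 4.12 (cv2) and the standard library are available. Lean on these libraries where they do the work, as an engineer would, in place of code of your own. Each camera call takes 0.05 s, during which the arm holds its last target.

TASK

The left wing nut (on the robot's left) on the clamping bridge of the sieve shaker is loose: run it down clockwise, seen from above, until it is fully home and will turn no further, by stroking its wings round with a fingertip, never pinching or gripping the nut. Then press the large start button on the switch box beside the shaker all the way down and let go. Leave the tight right nut, the small stop button and everything else on the table as they are; pick nothing up.

Things in the scene. Friction and masses are not known exactly. Their poses are not given: they have to be found in the camera images.
- shaker: Fixed sieve shaker: grey base 240 x 340 x 56 mm, round steel sieve stack 208 mm across (lid at 185 mm), over it an aluminium bridge bar 50 mm wide (x), 330 mm long (y), top face 197 mm above the table. On the bar's middle a black handle, 132 mm long in y, 48 mm tall; near the bar's ends a wing nut each. Origin: middle of underside; x away from the robot, y to its left along the bar.
- left_rod (a point): Axis of the left upright threaded rod (12 mm thick, ends 45 mm higher) at the top face of the bridge bar, 135 mm left of the bar's middle; axes as shaker. The nearest handle post stands 75 mm away in -y (its near side 69 mm); the outer side (+y) is free.
- nut_hub (a point): Loose left wing nut, steel: hub 26 mm across, two opposite upright wings, 84 mm over the tips, 8 mm thick, 6 to 30 mm above its underside (tips 34). Point on its axis, 16 mm above its underside: 16 mm above the bar when home, up to 9 mm more when loose. x along the wings, z up, turns with the nut. Drag 0.04 N m (1 to 2 N at a wing); stays where left; sinks 6 mm a turn.
- nut (a joint): Turning angle of the loose left wing nut, rad: 0 is fully home (hard stop), negative is still to go (-6.28: one full turn to go); grows as it is turned clockwise seen from above. It starts 0.75 to 1.45 turns short of home.
- nut_front: One half of the loose nut, cut along the middle plane of its wings: the y-negative side (faces of both wings and of the hub). Origin on the nut's axis at its underside, x along the wings, z up. Force on this half and on the other at the same time means that the nut is pinched.
- nut_back: The other half of the loose nut, the y-positive side. Same origin and axes as nut_front.
- tight_nut (a joint): Turning angle of the right wing nut (same make as the left), rad: 0 is fully home, as it is from the start; negative when loosened.
- switchbox: Grey switch box, fixed, 90 x 130 mm and 40 mm high, with two grey round push buttons on its top: the large start button (34 mm across) at its left (+y) and the small stop button (18 mm across) at its right. Origin: middle of its underside, on the table; x away from the robot, y to the left.
- start_top (a point): Centre of the top face of the large start button, 58 mm above the table; z up. The button stands 6 mm out of a round black collar 50 mm across.
- start (a joint): Travel of the start button, m: 0 is out, 0.006 is fully down, which takes 5 N; it springs back.
- stop (a joint): Travel of the small stop button, m: 0 is out, 0.006 fully down. To be left alone.
- jar: Bystander, loose, to be left alone: amber glass jar with a black lid, 68 mm across, 100 mm tall. Origin: middle of its underside.
- tub: Bystander, loose, to be left alone: white plastic tub with a lid, 72 mm across, 80 mm tall. Origin: middle of its underside.
- bowl: Bystander, loose, to be left alone: small steel bowl, 140 mm across, 45 mm tall. Origin: middle of its underside.
- brush: Bystander, loose, to be left alone: hand brush lying down, 200 mm long, wooden handle. Origin: middle of its underside.
- spoon: Bystander, loose, to be left alone: steel spoon lying down, 200 mm long. Origin: middle of its underside.
- weight: Bystander, loose, to be left alone: brass scale weight with a knob, 44 mm across, 58 mm tall. Origin: middle of its underside.
- knurled: Bystander, loose, to be left alone: spare knurled steel nut standing on the near left corner of the shaker's base, 24 mm across, 22 mm tall. Origin: middle of its underside.
- tray: Bystander, loose, to be left alone: shallow open aluminium tray, 100 x 140 x 30 mm. Origin: middle of its underside.
Things that resemble listed ones, but are neither listed nor needed, are in the scene too. There is more than one size of the switchbox; the job needs the smaller.

How it is judged:
On the way, in this order (a step that is already met when the one before it is completed fails the run):
1. the left wing nut is home (value of joint nut above -0.35 rad), for 0.2 s.
2. the start button is pressed fully down (value of joint start above 0.0045 m), for 0.05 s.
At the end, for the whole second after the job is handed in: The left nut is within 0.35 rad (20 degrees) of its hard stop and still, the right nut is within 0.35 rad of its own, both buttons are out again, and no loose thing lies more than 30 mm from where it stood (value of joint each of nut, tight_nut above -0.35 rad and value of joint each of start, stop below 0.0015 m and velocity of joint nut below 0.1 rad/s and distance of each of jar, tub, bowl, brush, spoon, weight, knurled, tray from where it was at the start of the episode below 0.03 m); the robot touches nothing.
It fails at once if the start button is pressed before the nut is home (value of joint start above 0.003 m and value of joint nut below -0.35 rad).
It fails at once if the stop button is pressed (value of joint stop above 0.003 m).
It fails at once if the tight right nut is loosened (value of joint tight_nut below -0.35 rad).
It fails at once if the nut is pinched or gripped (both its opposite sides pressed at once) (contact force between the fingers and nut_front above 3 N and contact force between the fingers and nut_back above 3 N).
It fails at once if a bystander is moved, knocked over or lifted (distance of any of jar, tub, bowl, brush, spoon, weight, knurled, tray from where it was at the start of the episode above 0.03 m or height (world z) of any of jar, tub, bowl, brush, spoon, weight, tray above 0.015 m or height (world z) of knurled above 0.071 m).
It also fails if it takes over 72 s, if anything falls off the work surface, if the arm or the gripper's body presses on something with over 40 N, if the wrist force passes 120 N, or if a joint passes its speed limit or range.

## Working session

There is one attempt and no reset: what is moved stays moved. The work goes in short steps, Python scripts to look and compute and a tool call to move; the robot and the scene stay as the last step left them, time stands still between calls to the robot, and variables do not carry over. Pictures are saved under pics/ and viewed, and the job is handed in when it is done.

Besides the shell and the picture viewer there is one more tool, called after ">>>" as name(argument=value, ...) on one line, values as JSON. step_arm: Moves the arm, as the interface text tells. Shifts and turns lie within -1 to 1; 1 stands for 40 mm of shift or 360 degrees of turn. Its arguments: {"type":"object","properties":{"plan":{"type":"array"},"fingers":{"type":"number"},"force":{"type":"number"}},"required":["plan"]}

```bash
mkdir -p pics; ls; python3 - <<'E'
from station import bot
import cv2,numpy as np
o=bot.get_obs()
for k,v in o.items(): print(k,np.round(v,4))
print(bot.pinch_z)
for n in ["side","top","wrist"]:
    im,d=bot.read_camera(n); cv2.imwrite(f"pics/{n}0.png",im[:,:,::-1]); np.savez(f"{n}0.npz",im=im,d=d)
    print(n,bot.camera_model(n))
E
```

```text
pics
t 0.0
q [ 1.1819  0.4778  0.0224  1.5564 -0.0115  1.1093 -0.0831]
joint_vel [ 0.0002 -0.0004 -0.0001  0.0003 -0.001  -0.0004 -0.0011]
joint_torque [-6.00000e-04 -5.96462e+01  1.60760e+00 -2.81203e+01  1.24000e-02
  9.20000e-03  0.00000e+00]
eef_pos [ 0.1869 -0.648   0.2303]
tool_rot [-0.0983 -0.7    -0.0996  0.7003]
contact_force [ 0.0277 -0.3143  0.6295]
torque [ 0.0165  0.0478 -0.0046]
gripper_width 1.0
0.0187
side {'mtx': array([[450.61154846,   0.        , 314.61993242],
       [  0.        , 450.61154846, 240.29295225],
       [  0.        ,   0.        ,   1.        ]]), 'origin': array([-0.19501994,  0.7811386 ,  0.94597067]), 'rotation': array([-0.29985488, -0.14457502,  0.41561205,  0.84643472])}
top {'mtx': array([[612.52706861,   0.        , 313.38738727],
       [  0.        , 612.52706861, 240.85959275],
       [  0.        ,   0.        ,   1.        ]]), 'origin': array([ 0.28015646, -0.03979003,  1.61022128]), 'rotation': array([-0.70230722, -0.03571746,  0.0454245 ,  0.7095248 ])}
wrist {'mtx': array([[371.64829954,   0.        , 306.87452991],
       [  0.        , 371.64829954, 242.99682129],
       [  0.        ,   0.        ,   1.        ]]), 'T_tool_cam': array([[ 4.91585587e-04,  2.68633804e-01, -9.63242253e-01,
        -1.41017242e-01],
       [ 9.99999879e-01, -1.63825838e-04,  4.64656080e-04,
        -8.53196000e-04],
       [-3.29816396e-05, -9.63242364e-01, -2.68633852e-01,
        -6.73243039e-02],
       [ 0.00000000e+00,  0.00000000e+00,  0.00000000e+00,
         1.00000000e+00]])}
```

View pics/top0.png

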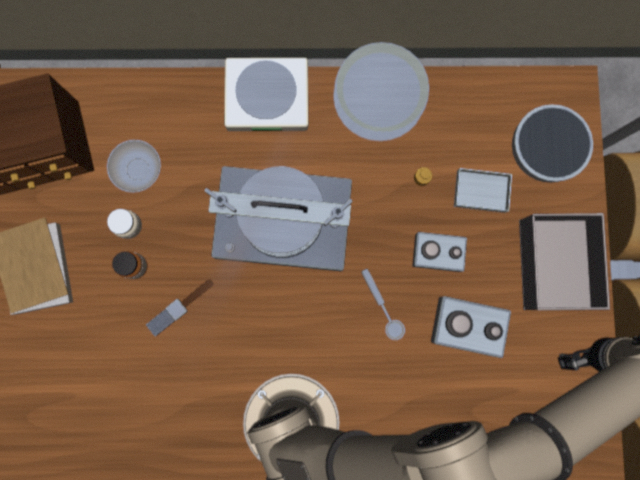

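View pics/side0.png

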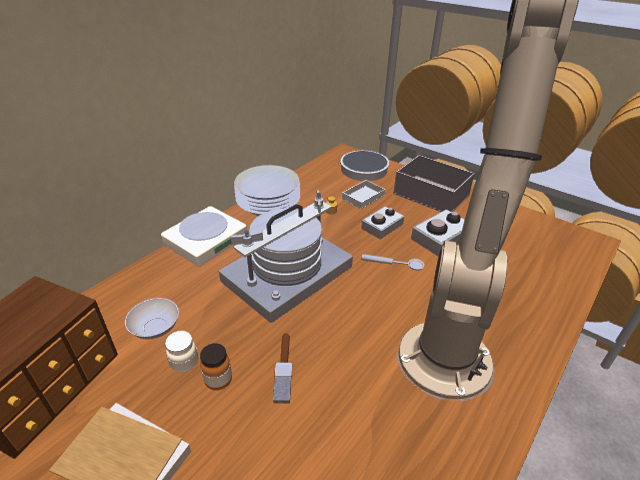

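View pics/wrist0.png

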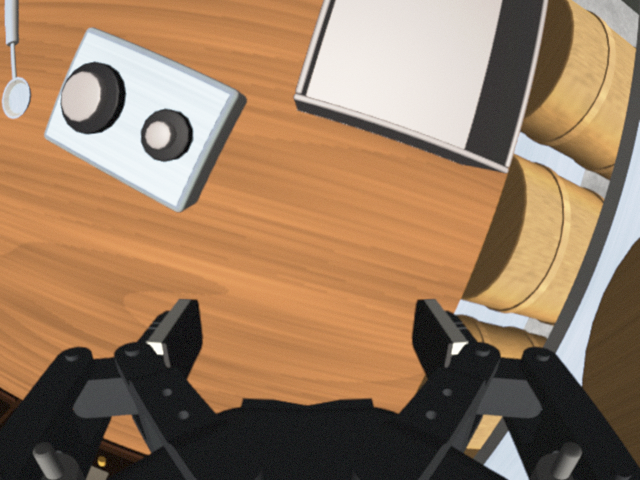

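```bash
cat > h.py <<'E'
import numpy as np,cv2
from scipy.spatial.transform import Rotation as R
from station import bot
def q2m(q): q=np.array(q); return R.from_quat([q[1],q[2],q[3],q[0]]).as_matrix()
def deproj(n,u,v,d,pose=None):
    m=bot.camera_model(n);K=m['mtx']
    x=(np.asarray(u,float)-K[0,2])/K[0,0];y=(np.asarray(v,float)-K[1,2])/K[1,1]
    if n=='wrist':
        r=np.hypot(x,y);s=np.where(r>1e-9,np.tan(r)/np.maximum(r,1e-9),1);x=x*s;y=y*s
    pc=np.stack([x*d,-y*d,-np.asarray(d)*np.ones_like(x)],-1)
    if n=='wrist':
        T=m['T_tool_cam'];pt=pc@T[:3,:3].T+T[:3,3]
        return pt@q2m(pose[1]).T+pose[0]
    return pc@q2m(m['rotation']).T+m['origin']
def proj(n,P,pose=None):
    m=bot.camera_model(n);K=m['mtx'];P=np.asarray(P,float)
    if n=='wrist':
        T=m['T_tool_cam'];pt=(P-pose[0])@q2m(pose[1]);pc=(pt-T[:3,3])@T[:3,:3]
    else: pc=(P-m['origin'])@q2m(m['rotation'])
    x,y,z=pc[...,0],-pc[...,1],-pc[...,2]
    if n=='wrist':
        rr=np.hypot(x,y);th=np.arctan2(rr,z);return np.stack([K[0,2]+K[0,0]*th*x/rr,K[1,2]+K[1,1]*th*y/rr],-1)
    return np.stack([K[0,2]+K[0,0]*x/z,K[1,2]+K[1,1]*y/z],-1)
def pose():
    o=bot.get_obs();return np.array(o['eef_pos']),np.array(o['tool_rot'])
def shot(n,tag):
    p=pose();im,d=bot.read_camera(n);cv2.imwrite(f"pics/{tag}.png",im[:,:,::-1]);np.savez(f"{tag}.npz",im=im,d=d,p=p[0],q=p[1]);return im,d,p
def axes():
    print('tool axes cols',np.round(q2m(bot.get_obs()['tool_rot']),3).tolist())
E
python3 - <<'E'
from h import *
axes()
f={n:np.load(n+'0.npz') for n in('top','side')}
for n in f:
    im=f[n]['im'];d=f[n]['d']
    vv,uu=np.mgrid[0:480,0:640]
    P=deproj(n,uu,vv,d)
    np.save(n+'P.npy',P)
P=np.load('topP.npy')
for u,v in [(222,200),(337,213),(430,250),(456,253),(222,215),(345,215),(229,247),(590,70),(280,190),(395,330),(423,175),(483,190)]:
    print(u,v,np.round(P[v,u],3))
def crop(n,x0,y0,x1,y1,s,o):
    im=f[n]['im'][y0:y1,x0:x1,::-1];cv2.imwrite(o,cv2.resize(im,None,fx=s,fy=s,interpolation=cv2.INTER_CUBIC))
crop('top',190,150,370,285,4,'pics/c1.png')
crop('side',210,180,410,320,4,'pics/c2.png')
E
```

```text
tool axes cols [[-0.0, 0.277, -0.961], [0.001, -0.961, -0.277], [-1.0, -0.001, 0.0]]
222 200 [0.533 0.146 0.241]
337 213 [ 0.501 -0.114  0.24 ]
430 250 [ 0.432 -0.358  0.064]
456 253 [ 0.424 -0.426  0.059]
222 215 [0.528 0.171 0.056]
345 215 [ 0.503 -0.135  0.195]
229 247 [0.443 0.15  0.08 ]
590 70 [ 0.931 -0.828  0.002]
280 190 [0.566 0.017 0.185]
395 330 [ 0.23  -0.273  0.003]
423 175 [ 0.628 -0.348  0.056]
483 190 [ 0.599 -0.52  -0.003]
```

View pics/c1.png

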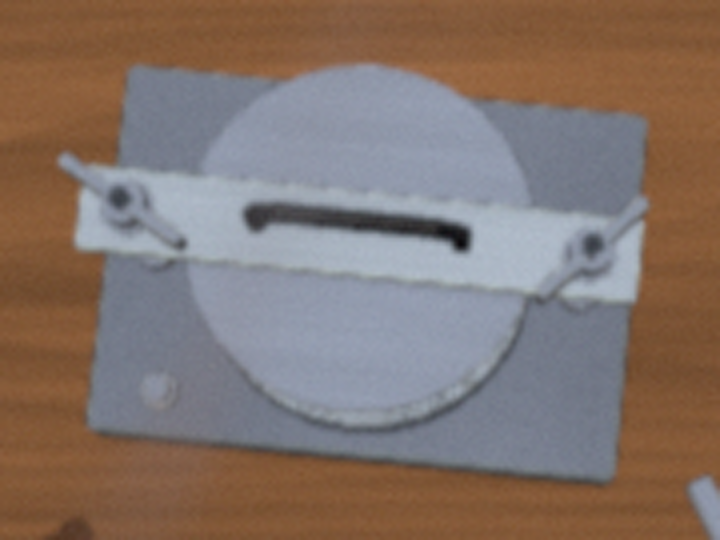

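View pics/c2.png

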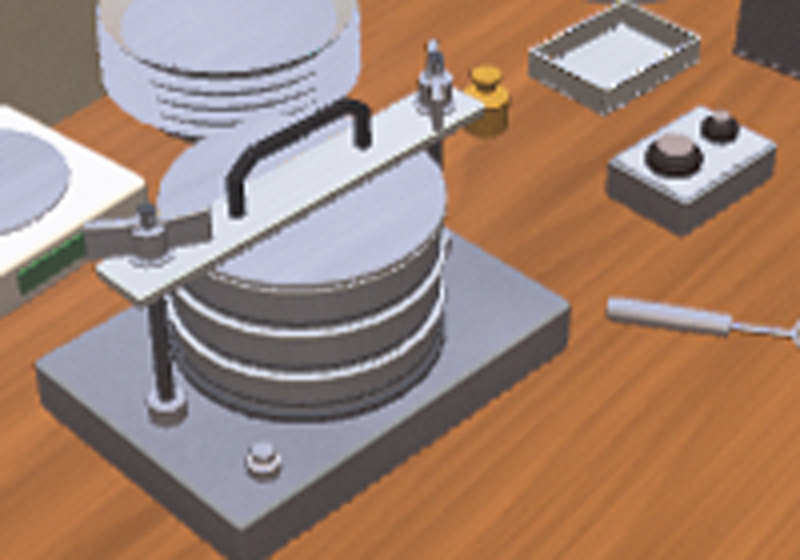

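```bash
python3 - <<'E'
from h import *
for n in('top','side'):
    P=np.load(n+'P.npy').reshape(-1,3)
    # bar points
    m=(P[:,2]>0.19)&(P[:,2]<0.203)&(P[:,0]>.42)&(P[:,0]<.62)&(abs(P[:,1])<.22)
    B=P[m]; r=cv2.minAreaRect((B[:,:2]*1000).astype(np.float32)); print(n,'bar',len(B),np.round(B[:,2].mean(),4),r)
    for s,c in(('L',(.533,.146)),('R',(.501,-.118))):
        m=(P[:,2]>0.208)&(P[:,2]<0.26)&(np.hypot(P[:,0]-c[0],P[:,1]-c[1])<.055)
        W=P[m]; q=np.cov(W[:,:2].T); w,v=np.linalg.eigh(q); print(s,len(W),np.round(W.mean(0),4),'wing dir deg',np.degrees(np.arctan2(v[1,1],v[0,1])),np.sqrt(w),np.round(np.percentile(W[:,2],[5,50,95]),4), cv2.minAreaRect((W[:,:2]*1000).astype(np.float32)))
    m=(P[:,2]>0.03)&(P[:,2]<0.05)&(np.hypot(P[:,0]-.43,P[:,1]+.39)<.12)
    S=P[m]; print('box',len(S),S[:,2].mean(),cv2.minAreaRect((S[:,:2]*1000).astype(np.float32)))
    m=(P[:,2]>0.05)&(P[:,2]<0.07)&(np.hypot(P[:,0]-.432,P[:,1]+.363)<.03)
    S=P[m]; print('btn',S.mean(0),len(S),cv2.minAreaRect((S[:,:2]*1000).astype(np.float32)))
E
```

```text
top bar 2365 0.1961 ((519.7584228515625, 17.1136474609375), (195.29434204101562, 310.8470153808594), 21.53495216369629)
L 226 [0.5347 0.1507 0.2306] wing dir deg 54.107526677715754 [0.00535994 0.02084311] [0.2127 0.2319 0.2407] ((536.240234375, 151.95660400390625), (80.58963012695312, 28.074512481689453), 69.93345642089844)
R 207 [ 0.5058 -0.1155  0.2271] wing dir deg 131.27863659716388 [0.00488329 0.02102835] [0.2142 0.2269 0.2408] ((506.99530029296875, -116.08932495117188), (23.98613739013672, 84.42601013183594), 43.31058120727539)
box 1398 0.04064483475586553 ((394.9948425292969, -386.3468017578125), (131.74732971191406, 167.1733856201172), 83.43617248535156)
btn [ 0.43505152 -0.36159168  0.05787666] 246 ((435.45977783203125, -362.4835510253906), (47.8747444152832, 46.729251861572266), 26.048826217651367)
side bar 1036 0.1944 ((520.3587646484375, 21.647796630859375), (333.1713562011719, 55.42172622680664), 83.35110473632812)
L 313 [0.5338 0.1582 0.2233] wing dir deg 54.14142617848386 [0.00374637 0.02347721] [0.2095 0.224  0.236 ] ((532.3756713867188, 158.23809814453125), (83.76752471923828, 19.799427032470703), 55.70525360107422)
R 98 [ 0.5015 -0.105   0.2238] wing dir deg 131.47876939621693 [0.00555005 0.01956338] [0.2107 0.2238 0.2389] ((507.74884033203125, -112.54743957519531), (24.209545135498047, 82.8128662109375), 28.99172592163086)
box 501 0.03865014686180828 ((395.7719421386719, -379.730224609375), (138.26805114746094, 166.08543395996094), 82.18024444580078)
btn [ 0.43361835 -0.35494112  0.05637233] 70 ((433.8557434082031, -357.35076904296875), (45.712100982666016, 34.66740798950195), 38.487220764160156)
```

>>> step_arm(plan=[[-0.31, -0.375, -0.93, 0, 0, 0], [-0.31, -0.375, -0.93, 0, 0, 0], [-0.31, -0.375, -0.93, 0, 0, 0], [-0.31, -0.375, -0.93, 0, 0, 0], [-0.31, -0.375, -0.93, 0, 0, 0], [-0.31, -0.375, -0.93, 0, 0, 0], [-0.31, -0.375, -0.93, 0, 0, 0], [-0.31, -0.375, -0.93, 0, 0, 0]], fingers=1, force=20)

```text
t: 1.15
eef_pos: [0.4405, -0.4498, 0.3306]
tool_rot: [-0.099, -0.7, -0.099, 0.7]
contact_force: [-0.4, 0.0, -0.3]
gripper_width: 0.0
```

```bash
python3 - <<'E'
from h import *
im,d,p=shot('wrist','w1')
print(np.round(bot.get_obs()['q'],3), np.round(p[0],4))
vv,uu=np.mgrid[0:480,0:640]
P=deproj('wrist',uu,vv,d,p).reshape(-1,3)
ok=d.reshape(-1)>0
m=ok&(P[:,2]>0.03)&(P[:,2]<0.048)&(np.hypot(P[:,0]-.43,P[:,1]+.39)<.09)
S=P[m]; print('box',len(S),S[:,2].mean(),cv2.minAreaRect((S[:,:2]*1000).astype(np.float32)))
m=ok&(P[:,2]>0.049)&(P[:,2]<0.07)&(np.hypot(P[:,0]-.432,P[:,1]+.363)<.035)
S=P[m]; print('btn',S.mean(0),len(S),cv2.minAreaRect((S[:,:2]*1000).astype(np.float32)),np.percentile(S[:,2],[5,50,90]))
print(proj('wrist',[[.434,-.36,.058]],p))
E
```

```text
[ 0.754  0.333 -0.09   1.537  0.026  1.27  -0.62 ] [ 0.4405 -0.4498  0.3306]
box 5913 0.03887205333872432 ((432.28167724609375, -389.2078552246094), (130.6214141845703, 91.38912963867188), 83.50177001953125)
btn [ 0.43684308 -0.36246008  0.05533535] 1337 ((435.72021484375, -361.88323974609375), (48.87161636352539, 48.35193634033203), 77.63822937011719) [0.04943214 0.05542863 0.06099164]
[[230.1295934  186.17732994]]
```

View pics/w1.png

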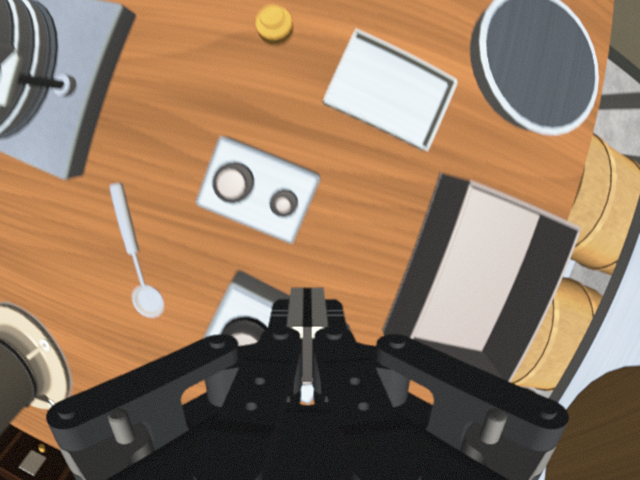

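>>> step_arm(plan=[[-0.054, -0.99, -0.37, 0, 0, 0], [-0.054, -0.99, -0.37, 0, 0, 0], [-0.054, -0.99, -0.37, 0, 0, 0], [-0.054, -0.99, -0.37, 0, 0, 0], [-0.054, -0.99, -0.37, 0, 0, 0], [-0.054, -0.99, -0.37, 0, 0, 0], [-0.054, -0.99, -0.37, 0, 0, 0]])

```text
t: 2.08
eef_pos: [0.4622, -0.1545, 0.3455]
tool_rot: [-0.099, -0.7, -0.099, 0.7]
contact_force: [-0.0, 0.5, 0.2]
gripper_width: 0.001
```

>>> step_arm(plan=[[-0.054, -0.99, -0.37, 0, 0, 0], [-0.054, -0.99, -0.37, 0, 0, 0], [-0.054, -0.99, -0.37, 0, 0, 0], [-0.054, -0.99, -0.37, 0, 0, 0], [-0.054, -0.99, -0.37, 0, 0, 0], [-0.054, -0.99, -0.37, 0, 0, 0], [-0.054, -0.99, -0.37, 0, 0, 0]])

```text
t: 2.95
eef_pos: [0.4851, 0.1403, 0.3607]
tool_rot: [-0.099, -0.7, -0.099, 0.7]
contact_force: [0.8, -0.1, 0.6]
gripper_width: -0.002
```

```bash
cat > nut.py <<'E'
from h import *
import sys
def meas(tag):
    im,d,p=shot('wrist',tag)
    vv,uu=np.mgrid[0:480,0:640]
    P=deproj('wrist',uu,vv,d,p).reshape(-1,3)
    # finger geometry mask in tool frame
    T=(P-p[0])@q2m(p[1])
    ok=(d.reshape(-1)>0)&~((T[:,0]<0.004)&(abs(T[:,1])<.09)&(T[:,2]>-0.016)) 
    c=np.array([.535,.152])
    r=np.hypot(P[:,0]-c[0],P[:,1]-c[1])
    m=ok&(P[:,2]>0.206)&(P[:,2]<0.25)&(r<.05)
    W=P[m]
    print('pts',len(W))
    if len(W)>20:
        rod=ok&(P[:,2]>0.2385)&(P[:,2]<.25)&(r<.015);print('rodtop',rod.sum(),np.round(P[rod].mean(0),4) if rod.any() else '')
        w=W[W[:,2]<.242];wr=np.hypot(w[:,0]-c[0],w[:,1]-c[1]);w=w[wr>.018]
        ang=np.degrees(np.arctan2(w[:,1]-c[1],w[:,0]-c[0]));rr=np.hypot(w[:,0]-c[0],w[:,1]-c[1])
        h,e=np.histogram(ang,bins=36,range=(-180,180));print('hist',[(int(e[i]),int(h[i])) for i in range(36) if h[i]>3])
        v=np.linalg.eigh(np.cov(w[:,:2].T))[1];print('dir',np.degrees(np.arctan2(v[1,1],v[0,1])),'mean',w.mean(0),'wing z pct',np.percentile(w[:,2],[5,50,95]),cv2.minAreaRect((w[:,:2]*1000).astype(np.float32)))
    return P,d,p,T
if __name__=='__main__': meas(sys.argv[1])
E
python3 - <<'E'
from nut import *
P,d,p,T=meas('w2')
print(np.round(p[0],4),np.round(bot.get_obs()['q'],3))
m=(P[:,2]>0.19)&(P[:,2]<0.2035)&(P[:,0]>.42)&(P[:,0]<.62)&(abs(P[:,1])<.22)
B=P[m];print('bar z',np.median(B[:,2]))
# gripper in tool frame
g=(d.reshape(-1)>0)&(T[:,0]<0.0)&(abs(T[:,1])<.12)&(abs(T[:,2])<.06)&(P[:,2]>.28)
for lo in range(-100,0,10):
    k=g&(T[:,0]>lo/1e3)&(T[:,0]<(lo+10)/1e3)
    if k.sum()>5: print(lo,k.sum(),'y',np.round(np.percentile(T[k,1],[1,99]),3),'z',np.round(np.percentile(T[k,2],[1,99]),3))
E
```

```text
pts 1870
rodtop 227 [0.5362 0.1541 0.2404]
hist [(-140, 92), (-130, 191), (-120, 41), (40, 79), (50, 257), (60, 74)]
dir 54.22370441741037 mean [0.53752817 0.15600657 0.23331659] wing z pct [0.23067466 0.23362087 0.23578621] ((536.1630859375, 154.13723754882812), (83.47501373291016, 8.795099258422852), 54.227149963378906)
[0.4851 0.1403 0.3607] [ 0.084  0.133 -0.551  1.746  0.069  1.281 -1.765]
bar z 0.19532122477097166
-100 15567 y [-0.058  0.056] z [-0.02   0.003]
-90 14479 y [-0.06   0.058] z [-0.017 -0.001]
-80 10858 y [-0.055  0.053] z [-0.017  0.006]
-70 6446 y [-0.047  0.046] z [-0.017  0.009]
-60 6923 y [-0.039  0.037] z [-0.013  0.009]
-50 3359 y [-0.033  0.031] z [-0.013  0.009]
-40 1097 y [-0.013  0.011] z [-0.012  0.011]
-30 854 y [-0.014  0.013] z [-0.011 -0.006]
-20 843 y [-0.014  0.012] z [-0.011 -0.006]
-10 404 y [-0.013  0.011] z [-0.011 -0.006]
```

View pics/w2.png

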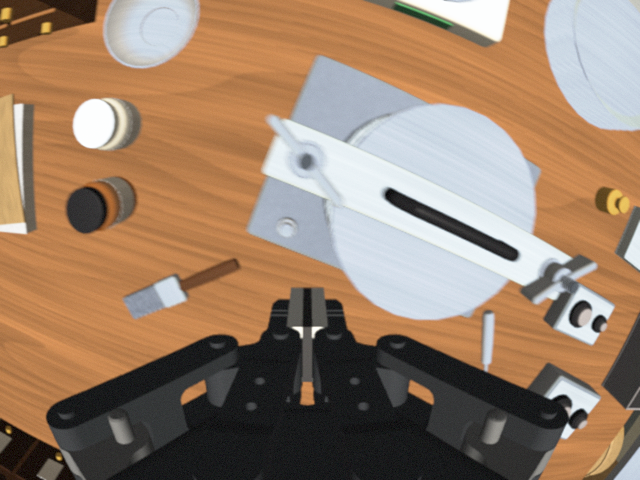

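```bash
python3 - <<'E'
from nut import *
f=np.load('w2.npz');d=f['d'];p=(f['p'],f['q'])
vv,uu=np.mgrid[0:480,0:640]
P=deproj('wrist',uu,vv,d,p).reshape(-1,3)
for c in [(.536,.154),(.506,-.116)]:
    r=np.hypot(P[:,0]-c[0],P[:,1]-c[1])
    for lo,hi in((.018,.028),(.028,.036),(.036,.043)):
        m=(r>lo)&(r<hi)&(P[:,2]>.21)&(P[:,2]<.245)
        print(c,lo,m.sum(),np.round(np.percentile(P[m,2],[50,75,90]),4))
    m=(r<.06)&(P[:,2]>.188)&(P[:,2]<.204);print('bar',np.median(P[m,2]))
    m=(r<.006)&(P[:,2]>.23);print('rod',np.median(P[m,2]))
E
```

```text
(0.536, 0.154) 0.018 318 [0.2328 0.2337 0.2343]
(0.536, 0.154) 0.028 255 [0.2341 0.2349 0.2354]
(0.536, 0.154) 0.036 159 [0.2345 0.2355 0.2361]
bar 0.19533320344823105
rod 0.24045692868935442
(0.506, -0.116) 0.018 266 [0.2234 0.2264 0.2275]
(0.506, -0.116) 0.028 225 [0.2242 0.2276 0.2286]
(0.506, -0.116) 0.036 185 [0.2228 0.2276 0.2289]
bar 0.1954169043421391
rod 0.24024630254813284
```

>>> step_arm(plan=[[0, -0.3, -0.3, 0, 0, 0], [0, -0.43, -0.475, 0, 0, 0], [0, -0.12, -0.5, 0, 0, 0], [0, 0, 0, 0, 0, 0]])

```text
t: 3.5
eef_pos: [0.5258, 0.1857, 0.3599]
tool_rot: [-0.099, -0.7, -0.099, 0.701]
contact_force: [0.5, 0.3, -0.9]
gripper_width: 0.002
```

>>> step_arm(plan=[[0.8, 0, 0, 0, 0, 0], [0.8, 0, 0, 0, 0, 0], [0.8, 0, 0, 0, 0, 0], [0.8, 0, 0, 0, 0, 0], [0.5, 0, 0, 0, 0, 0], [0, 0, 0, 0, 0, 0]])

```text
t: 4.25
eef_pos: [0.5237, 0.1844, 0.2113]
tool_rot: [-0.099, -0.699, -0.098, 0.701]
contact_force: [0.9, 0.3, 0.0]
gripper_width: 0.003
```

```bash
cat > orb.py <<'E'
import sys
from h import *
# usage: rows from phi0 by step deg n rows, starting at actual pose
step,n,rad=float(sys.argv[1]),int(sys.argv[2]),float(sys.argv[3])
c=np.array([.536,.154]);p,q=pose();M=q2m(q)
ph=np.degrees(np.arctan2(p[1]-c[1],p[0]-c[0]));print('phi',ph,'r',np.hypot(*(p[:2]-c)),'z',p[2],'F',np.round(bot.get_obs()['contact_force'],2),'t',bot.get_obs()['t'])
cur=p.copy()
for i in range(n):
    a=np.radians(ph-step*(i+1));t=np.array([c[0]+rad*np.cos(a),c[1]+rad*np.sin(a),0.211])
    print('[%.2f, %.2f, %.2f, 0, 0, 0],'%tuple((M.T@(t-cur))/.04),end=' ');cur=t
print('end phi',ph-step*n)
E
python3 orb.py 15 8 .035
```

```text
phi 112.0088678660436 r 0.032746049608339316 z 0.21125646803190096 F [0.86 0.33 0.  ] t 4.25
[0.01, -0.05, -0.22, 0, 0, 0], [-0.00, 0.06, -0.22, 0, 0, 0], [-0.00, 0.12, -0.19, 0, 0, 0], [-0.00, 0.17, -0.16, 0, 0, 0], [-0.00, 0.20, -0.11, 0, 0, 0], [-0.00, 0.22, -0.05, 0, 0, 0], [0.00, 0.23, 0.01, 0, 0, 0], [0.00, 0.22, 0.06, 0, 0, 0], end phi -7.991132133956398
```

>>> step_arm(plan=[[0.01, -0.05, -0.22, 0, 0, 0], [0, 0.06, -0.22, 0, 0, 0], [0, 0.12, -0.19, 0, 0, 0], [0, 0.17, -0.16, 0, 0, 0], [0, 0.2, -0.11, 0, 0, 0], [0, 0.22, -0.05, 0, 0, 0], [0, 0.23, 0.01, 0, 0, 0], [0, 0.22, 0.06, 0, 0, 0]])

```text
t: 5.25
eef_pos: [0.5719, 0.1502, 0.2125]
tool_rot: [0.099, 0.7, 0.099, -0.7]
contact_force: [0.1, 0.7, 0.3]
gripper_width: 0.001
```

```bash
python3 nut.py w3; python3 orb.py 15 8 .035
```

```text
pts 24
rodtop 0 
hist [(-40, 12), (-30, 12)]
dir 83.39906704889262 mean [0.57075896 0.13159706 0.20702156] wing z pct [0.20619232 0.20691464 0.20829007] ((570.6986694335938, 131.44207763671875), (4.237679481506348, 1.1904656887054443), 86.39363098144531)
phi -8.799567051676245 r 0.03641727721331525 z 0.21235053851258945 F [ 0.19 -0.01 -0.04] t 5.3
[0.03, 0.18, 0.15, 0, 0, 0], [0.00, 0.15, 0.17, 0, 0, 0], [0.00, 0.11, 0.20, 0, 0, 0], [0.00, 0.05, 0.22, 0, 0, 0], [-0.00, -0.01, 0.23, 0, 0, 0], [-0.00, -0.07, 0.22, 0, 0, 0], [-0.00, -0.12, 0.19, 0, 0, 0], [-0.00, -0.17, 0.15, 0, 0, 0], end phi -128.79956705167623
```

View pics/w3.png

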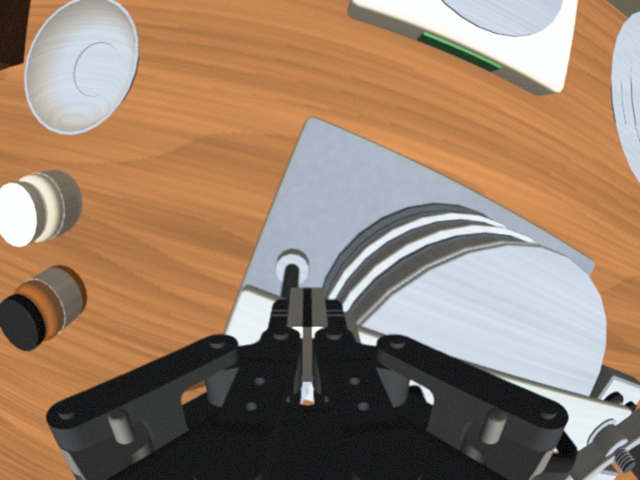

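```bash
cat > sv.py <<'E'
from h import *
import sys
im,d,p=shot('side',sys.argv[1])
c=proj('side',[.536,.154,.215]).astype(int)
x,y=max(c[0]-60,0),c[1]-45
cv2.imwrite(f'pics/{sys.argv[1]}c.png',cv2.resize(im[y:y+90,x:x+120,::-1],None,fx=6,fy=6,interpolation=cv2.INTER_CUBIC))
E
python3 sv.py s3
```

```text
(no output)
```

View pics/s3c.png

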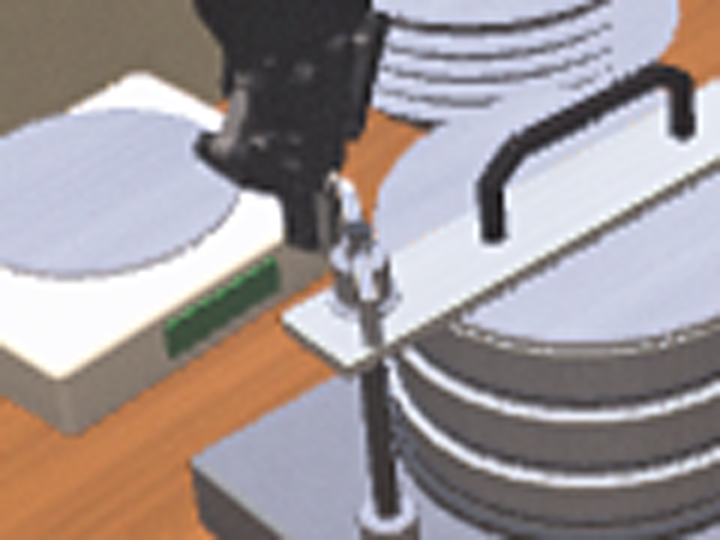

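>>> step_arm(plan=[[0.03, 0.18, 0.15, 0, 0, 0], [0, 0.15, 0.17, 0, 0, 0], [0, 0.11, 0.2, 0, 0, 0], [0, 0.05, 0.22, 0, 0, 0], [0, -0.01, 0.23, 0, 0, 0], [0, -0.07, 0.22, 0, 0, 0], [0, -0.12, 0.19, 0, 0, 0], [0, -0.17, 0.15, 0, 0, 0]])

```text
t: 6.35
eef_pos: [0.5132, 0.1292, 0.211]
tool_rot: [-0.099, -0.7, -0.099, 0.7]
contact_force: [2.1, -0.1, -0.8]
gripper_width: 0.001
```

```bash
python3 sv.py s4;  python3 orb.py 10 8 .035
```

```text
phi -134.92797119172613 r 0.03357264897382778 z 0.21104441981535224 F [ 0.81 -0.77  0.13] t 6.4
[0.00, -0.12, 0.09, 0, 0, 0], [0.00, -0.15, 0.04, 0, 0, 0], [-0.00, -0.15, 0.01, 0, 0, 0], [-0.00, -0.15, -0.02, 0, 0, 0], [-0.00, -0.15, -0.04, 0, 0, 0], [-0.00, -0.14, -0.07, 0, 0, 0], [-0.00, -0.12, -0.09, 0, 0, 0], [-0.00, -0.11, -0.11, 0, 0, 0], end phi -214.92797119172613
```

View pics/s4c.png

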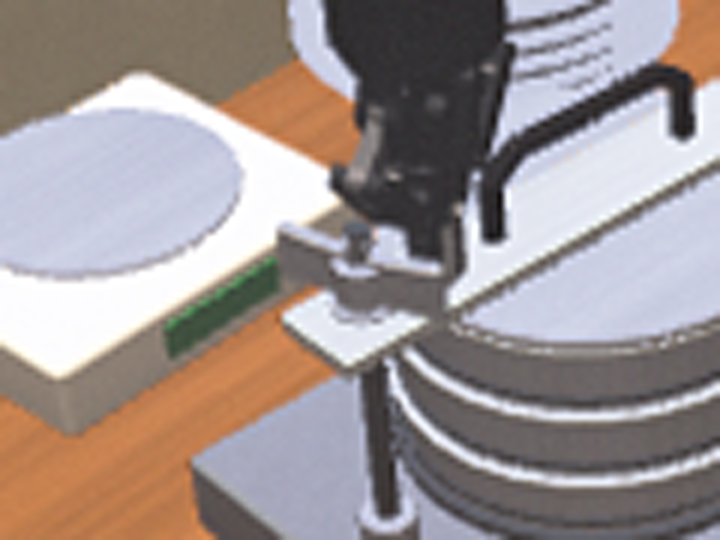

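>>> step_arm(plan=[[0, -0.12, 0.09, 0, 0, 0], [0, -0.15, 0.04, 0, 0, 0], [0, -0.15, 0.01, 0, 0, 0], [0, -0.15, -0.02, 0, 0, 0], [0, -0.15, -0.04, 0, 0, 0], [0, -0.14, -0.07, 0, 0, 0], [0, -0.12, -0.09, 0, 0, 0], [0, -0.11, -0.11, 0, 0, 0]])

```text
t: 7.4
eef_pos: [0.5093, 0.1737, 0.211]
tool_rot: [-0.099, -0.7, -0.099, 0.7]
contact_force: [-0.7, -1.5, -0.0]
gripper_width: -0.003
```

```bash
python3 sv.py s5;  python3 orb.py 10 6 .035
```

```text
phi 141.93500312130072 r 0.033417012142789526 z 0.21113100892465775 F [-0.24  0.98  0.98] t 7.45
[0.00, -0.11, -0.11, 0, 0, 0], [0.00, -0.05, -0.14, 0, 0, 0], [0.00, -0.03, -0.15, 0, 0, 0], [0.00, -0.00, -0.15, 0, 0, 0], [0.00, 0.02, -0.15, 0, 0, 0], [-0.00, 0.05, -0.14, 0, 0, 0], end phi 81.93500312130072
```

View pics/s5c.png

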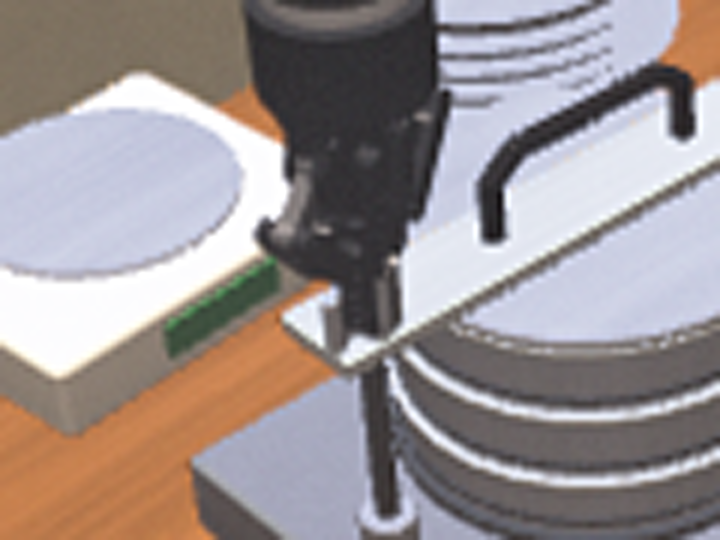

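>>> step_arm(plan=[[0, -0.11, -0.11, 0, 0, 0], [0, -0.05, -0.14, 0, 0, 0], [0, -0.03, -0.15, 0, 0, 0], [0, 0, -0.15, 0, 0, 0], [0, 0.02, -0.15, 0, 0, 0], [0, 0.05, -0.14, 0, 0, 0]])

```text
t: 8.2
eef_pos: [0.5406, 0.1875, 0.2111]
tool_rot: [-0.099, -0.7, -0.099, 0.7]
contact_force: [-1.9, 0.6, 0.3]
gripper_width: -0.002
```

```bash
python3 sv.py s6;  python3 orb.py 8 5 .035
```

```text
phi 80.68109900666141 r 0.033757532736364566 z 0.21117273146814475 F [-0.35 -0.56  0.35] t 8.25
[0.00, 0.03, -0.12, 0, 0, 0], [0.00, 0.07, -0.10, 0, 0, 0], [0.00, 0.09, -0.09, 0, 0, 0], [0.00, 0.10, -0.07, 0, 0, 0], [0.00, 0.11, -0.06, 0, 0, 0], end phi 40.68109900666141
```

View pics/s6c.png

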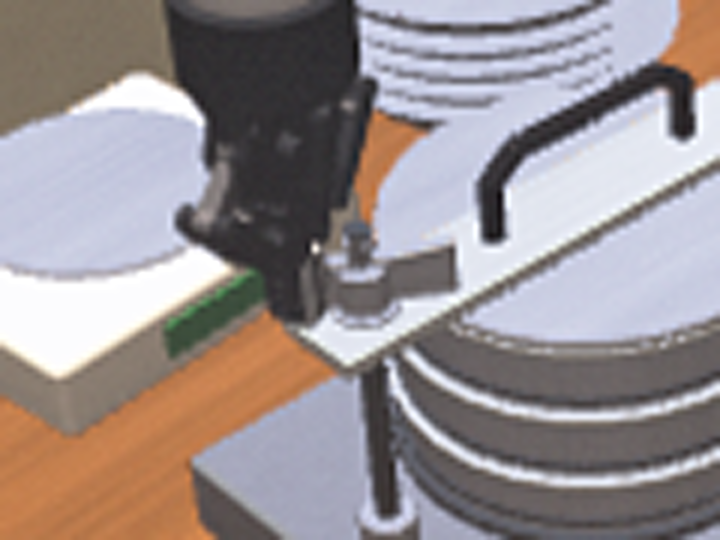

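>>> step_arm(plan=[[0, 0.03, -0.12, 0, 0, 0], [0, 0.07, -0.1, 0, 0, 0], [0, 0.09, -0.09, 0, 0, 0], [0, 0.1, -0.07, 0, 0, 0], [0, 0.11, -0.06, 0, 0, 0]])

```text
t: 8.88
eef_pos: [0.5488, 0.1855, 0.2098]
tool_rot: [-0.099, -0.692, -0.105, 0.707]
contact_force: [-41.8, 18.1, 15.5]
gripper_width: 0.002
```

```bash
python3 orb.py 8 4 .035
```

```text
phi 67.8719903926231 r 0.034013660995661305 z 0.20979786865370534 F [-41.78  18.11  15.46] t 8.875
[-0.03, 0.06, -0.10, 0, 0, 0], [-0.00, 0.09, -0.08, 0, 0, 0], [-0.00, 0.10, -0.06, 0, 0, 0], [-0.00, 0.11, -0.05, 0, 0, 0], end phi 35.871990392623104
```

>>> step_arm(plan=[[0, -0.11, 0.06, 0, 0, 0], [0, -0.1, 0.07, 0, 0, 0], [0, -0.09, 0.09, 0, 0, 0], [0, -0.1, 0.15, 0, 0, 0], [0, -0.05, 0.15, 0, 0, 0]])

```text
t: 9.5
eef_pos: [0.5373, 0.1882, 0.2115]
tool_rot: [0.099, 0.701, 0.099, -0.7]
contact_force: [-0.0, 0.1, -0.6]
gripper_width: -0.003
```

>>> step_arm(plan=[[-0.8, 0, 0, 0, 0, 0], [-0.8, 0, 0, 0, 0, 0], [-0.8, 0, 0, 0, 0, 0], [-0.8, 0.15, 0.4, 0, 0, 0], [-0.5, 0.25, 0.5, 0, 0, 0], [0, 0.3, 0.5, 0, 0, 0]])

```text
t: 10.25
eef_pos: [0.4914, 0.1456, 0.3613]
tool_rot: [0.099, 0.702, 0.099, -0.699]
contact_force: [0.4, -0.7, -1.2]
gripper_width: 0.004
```

```bash
python3 sv.py s7; python3 - <<'E'
from nut import *
P,d,p,T=meas('w7');print(p[0],np.round(bot.get_obs()['contact_force'],1))
for c in [(.536,.154),(.506,-.116)]:
    r=np.hypot(P[:,0]-c[0],P[:,1]-c[1])
    for lo,hi in((.018,.028),(.028,.036),(.036,.043)):
        m=(r>lo)&(r<hi)&(P[:,2]>.21)&(P[:,2]<.245)
        if m.sum()>5:print(c,lo,m.sum(),np.round(np.percentile(P[m,2],[50,75,90]),4))
E
```

```text
pts 1739
rodtop 230 [0.5361 0.1542 0.2404]
hist [(-150, 84), (-140, 187), (-130, 38), (30, 34), (40, 246), (50, 112)]
dir 45.30232842849301 mean [0.53774457 0.1558626  0.22738527] wing z pct [0.22486632 0.22749083 0.22960848] ((535.8446044921875, 153.981201171875), (83.80349731445312, 8.96585464477539), 45.4907341003418)
[0.48962428 0.14287123 0.36041453] [ 0.4 -0.2 -0.5]
(0.536, 0.154) 0.018 300 [0.2266 0.2274 0.228 ]
(0.536, 0.154) 0.028 251 [0.228  0.2287 0.2293]
(0.536, 0.154) 0.036 143 [0.2285 0.2294 0.2299]
(0.506, -0.116) 0.018 256 [0.2234 0.2262 0.2273]
(0.506, -0.116) 0.028 223 [0.2231 0.2274 0.2286]
(0.506, -0.116) 0.036 177 [0.222  0.2273 0.2289]
```

View pics/s7c.png

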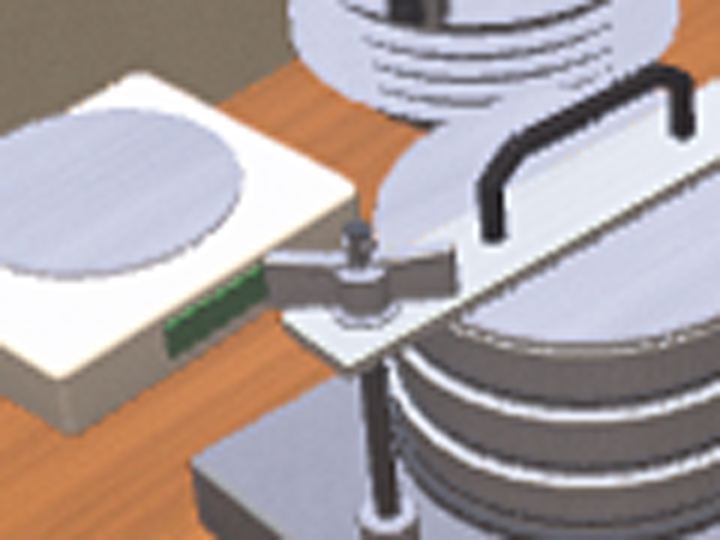

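View pics/w7.png

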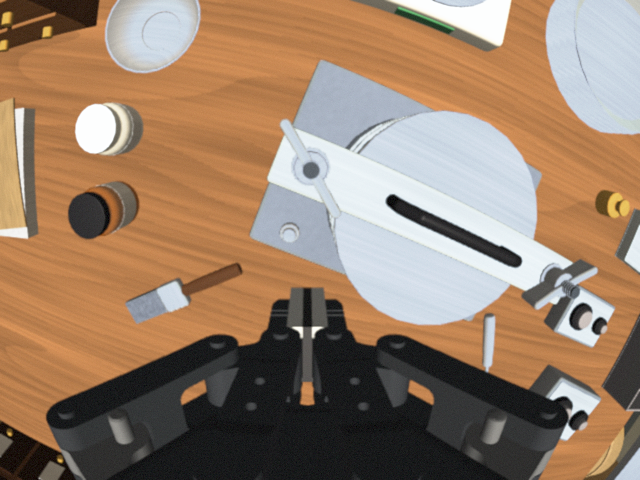

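>>> step_arm(plan=[[0, 0.9, 0.37, 0, 0, 0], [0, 0.9, 0.37, 0, 0, 0], [0, 0.9, 0.37, 0, 0, 0], [0, 0.9, 0.37, 0, 0, 0], [0, 0.9, 0.37, 0, 0, 0], [0, 0.9, 0.37, 0, 0, 0], [0, 0.9, 0.37, 0, 0, 0], [0, 0, 0, 0, 0, 0]])

```text
t: 11.35
eef_pos: [0.4609, -0.1285, 0.3588]
tool_rot: [-0.097, -0.7, -0.096, 0.701]
contact_force: [0.3, -0.3, 0.4]
gripper_width: -0.0
```

```bash
python3 - <<'E'
from h import *
im,d,p=shot('wrist','w8');print(p[0])
shot('top','t8')
for tag,cs in(('w7',[(.536,.154)]),('w8',[(.506,-.116),(.536,.154)])):
  f=np.load(tag+'.npz');d=f['d'];vv,uu=np.mgrid[0:480,0:640]
  P=deproj('wrist',uu,vv,d,(f['p'],f['q'])).reshape(-1,3)
  for c in cs:
    r=np.hypot(P[:,0]-c[0],P[:,1]-c[1])
    m=(r<.012)&(P[:,2]>.236);print('rod',P[m].mean(0).round(4))
    for lo,hi in((.008,.012),(.018,.028),(.028,.036),(.036,.043)):
        m=(r>lo)&(r<hi)&(P[:,2]>.21)&(P[:,2]<.245)
        if m.sum()>5:print(tag,c,lo,m.sum(),np.round(np.percentile(P[m,2],[50,75,90]),4))
    m=(r<.06)&(P[:,2]>.188)&(P[:,2]<.204);print('bar',np.median(P[m,2]))
E
```

```text
[ 0.46086733 -0.12846817  0.35881936]
rod [0.5363 0.1542 0.24  ]
w7 (0.536, 0.154) 0.008 440 [0.2212 0.2241 0.2257]
w7 (0.536, 0.154) 0.018 301 [0.2266 0.2274 0.228 ]
w7 (0.536, 0.154) 0.028 250 [0.228  0.2287 0.2293]
w7 (0.536, 0.154) 0.036 143 [0.2285 0.2294 0.2299]
bar 0.19534300994007917
rod [ 0.5072 -0.1143  0.2399]
w8 (0.506, -0.116) 0.008 404 [0.2213 0.2246 0.226 ]
w8 (0.506, -0.116) 0.018 322 [0.2267 0.2275 0.228 ]
w8 (0.506, -0.116) 0.028 267 [0.2279 0.2286 0.2292]
w8 (0.506, -0.116) 0.036 163 [0.2283 0.2291 0.2295]
bar 0.1953935417024157
rod [0.5359 0.1523 0.2396]
w8 (0.536, 0.154) 0.008 194 [0.2212 0.2235 0.2257]
w8 (0.536, 0.154) 0.018 274 [0.2239 0.2269 0.2279]
w8 (0.536, 0.154) 0.028 217 [0.225  0.2281 0.2292]
w8 (0.536, 0.154) 0.036 202 [0.2227 0.2273 0.229 ]
bar 0.19557047609525768
```

>>> step_arm(plan=[[0, 0.9, 0.37, 0, 0, 0], [0, 0.9, 0.37, 0, 0, 0], [0, 0.9, 0.37, 0, 0, 0], [0, 0.9, 0.37, 0, 0, 0], [0, 0.9, 0.37, 0, 0, 0], [0.3, 0.9, 0.37, 0, 0, 0], [0.7, 0, 0, 0, 0, 0], [0, 0, 0, 0, 0, 0]])

```text
t: 12.45
eef_pos: [0.4355, -0.3554, 0.317]
tool_rot: [-0.098, -0.699, -0.101, 0.701]
contact_force: [0.6, 0.9, 0.1]
gripper_width: -0.002
```

```bash
python3 - <<'E'
from h import *
im,d,p=shot('wrist','w9');M=q2m(p[1])
vv,uu=np.mgrid[0:480,0:640]
P=deproj('wrist',uu,vv,d,p).reshape(-1,3)
m=(P[:,2]>0.05)&(P[:,2]<0.07)&(np.hypot(P[:,0]-.436,P[:,1]+.362)<.035)
S=P[m];print(len(S),S.mean(0) if len(S) else '',cv2.minAreaRect((S[:,:2]*1000).astype(np.float32)) if len(S)>4 else '')
print(p[0],M.round(3).tolist(),((M.T@(np.array([.436,-.362,.078])-p[0]))/.04).round(2))
E
```

```text
1238 [ 0.43643069 -0.36069637  0.0563907 ] ((435.6305847167969, -360.7390441894531), (47.90411376953125, 48.52631378173828), 35.0963020324707)
[ 0.43545228 -0.35539019  0.31704299] [[-0.003, 0.279, -0.96], [0.003, -0.96, -0.279], [-1.0, -0.004, 0.002]] [5.98 0.19 0.02]
```

View pics/w9.png

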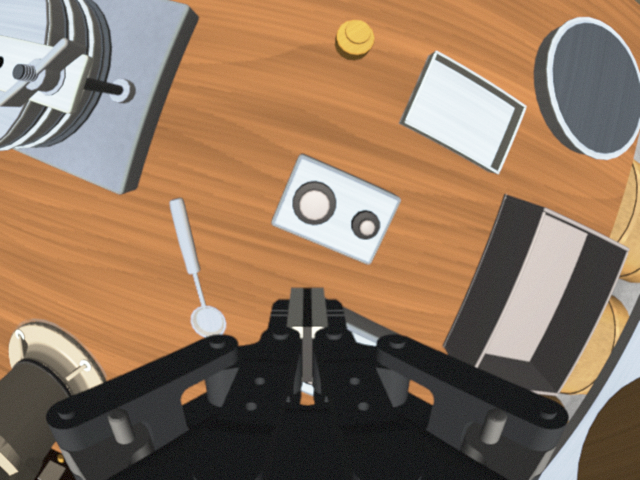

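>>> step_arm(plan=[[0.85, 0.14, 0.02, 0, 0, 0], [0.85, 0, 0, 0, 0, 0], [0.85, 0, 0, 0, 0, 0], [0.85, 0, 0, 0, 0, 0], [0.85, 0, 0, 0, 0, 0], [0.85, 0, 0, 0, 0, 0], [0.85, 0, 0, 0, 0, 0], [0, 0, 0, 0, 0, 0]])

```text
t: 13.5
eef_pos: [0.4364, -0.3611, 0.0803]
tool_rot: [-0.099, -0.699, -0.101, 0.701]
contact_force: [-0.6, 0.1, 0.9]
gripper_width: -0.001
```

>>> step_arm(plan=[[0.45, 0, 0, 0, 0, 0], [0.12, 0, 0, 0, 0, 0], [0.07, 0, 0, 0, 0, 0], [0.05, 0, 0, 0, 0, 0], [0, 0, 0, 0, 0, 0]])

```text
t: 14.12
eef_pos: [0.4374, -0.363, 0.0559]
tool_rot: [0.099, 0.701, 0.099, -0.7]
contact_force: [-3.6, 4.2, 17.5]
gripper_width: -0.003
```

>>> step_arm(plan=[[0.06, 0, 0, 0, 0, 0], [0.04, 0, 0, 0, 0, 0], [0, 0, 0, 0, 0, 0], [0, 0, 0, 0, 0, 0]])

```text
t: 14.62
eef_pos: [0.4375, -0.3631, 0.0553]
tool_rot: [0.1, 0.701, 0.098, -0.699]
contact_force: [-11.1, 11.0, 50.2]
gripper_width: -0.001
```

```bash
python3 - <<'E'
from h import *
o=bot.get_obs();print(o['eef_pos'],o['contact_force'])
im,d,p=shot('side','s10')
c=proj('side',[.436,-.362,.058]).astype(int);x,y=c[0]-60,c[1]-45
cv2.imwrite('pics/s10c.png',cv2.resize(im[y:y+90,x:x+120,::-1],None,fx=6,fy=6,interpolation=cv2.INTER_CUBIC))
E
```

```text
[ 0.43753167 -0.36314276  0.05525296] [-11.12978051  11.00662144  50.22657723]
```

View pics/s10c.png

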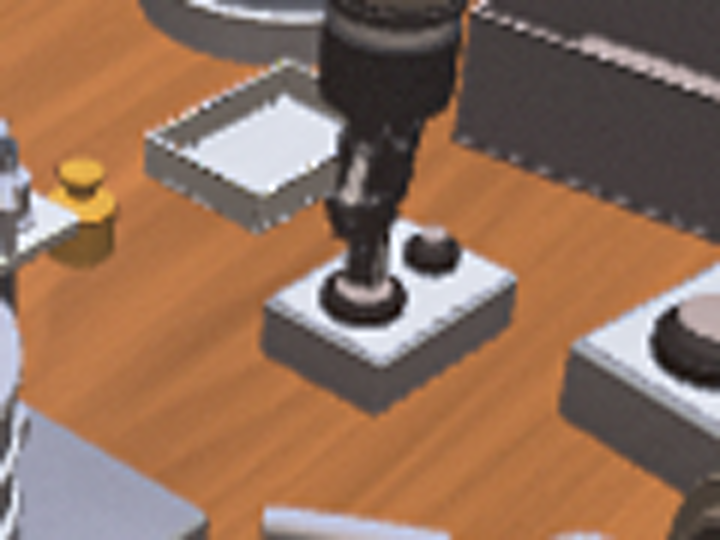

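>>> step_arm(plan=[[-0.1, 0, 0, 0, 0, 0], [-0.06, 0, 0, 0, 0, 0], [0, 0, 0, 0, 0, 0]])

```text
t: 15.05
eef_pos: [0.4373, -0.3629, 0.0568]
tool_rot: [0.099, 0.701, 0.099, -0.699]
contact_force: [2.3, 1.5, 4.5]
gripper_width: -0.0
```

>>> step_arm(plan=[[-0.05, 0, 0, 0, 0, 0], [0, 0, 0, 0, 0, 0]])

```text
t: 15.3
eef_pos: [0.4368, -0.363, 0.0581]
tool_rot: [0.099, 0.7, 0.099, -0.7]
contact_force: [2.7, 0.6, 3.7]
gripper_width: 0.001
```

>>> step_arm(plan=[[-0.05, 0, 0, 0, 0, 0], [0, 0, 0, 0, 0, 0]])

```text
t: 15.55
eef_pos: [0.4359, -0.363, 0.0599]
tool_rot: [-0.099, -0.7, -0.099, 0.7]
contact_force: [1.4, -0.2, 2.2]
gripper_width: 0.001
```

>>> step_arm(plan=[[-0.05, 0, 0, 0, 0, 0], [0, 0, 0, 0, 0, 0]])

```text
t: 15.8
eef_pos: [0.4355, -0.3628, 0.0618]
tool_rot: [-0.099, -0.7, -0.099, 0.701]
contact_force: [-0.3, -1.3, 1.3]
gripper_width: 0.003
```

>>> step_arm(plan=[[-0.05, 0, 0, 0, 0, 0], [0, 0, 0, 0, 0, 0]])

```text
t: 16.05
eef_pos: [0.4355, -0.3625, 0.0637]
tool_rot: [-0.099, -0.7, -0.099, 0.701]
contact_force: [-0.4, -0.4, 0.2]
gripper_width: -0.001
```

>>> step_arm(plan=[[-0.5, 0, 0, 0, 0, 0], [-0.8, 0, 0, 0, 0, 0], [-0.9, 0, 0, 0, 0, 0], [-0.9, 0, 0, 0, 0, 0], [-0.9, 0, 0, 0, 0, 0], [-0.9, 0, 0, 0, 0, 0], [-0.9, 0, 0, 0, 0, 0], [0, 0, 0, 0, 0, 0]])

```text
t: 17.05
eef_pos: [0.4372, -0.3635, 0.2988]
tool_rot: [0.1, 0.701, 0.098, -0.699]
contact_force: [0.8, 0.5, -0.7]
gripper_width: -0.0
```

```bash
python3 - <<'E'
from h import *
im,d,p=shot('top','t11');shot('side','s11');_,dw,pw=shot('wrist','w11')
print(p[0],bot.get_obs()['t'])
vv,uu=np.mgrid[0:480,0:640]
P=deproj('wrist',uu,vv,dw,pw).reshape(-1,3)
for c,r0 in(((.4360,-.3610),.012),((.427,-.425),.006)):
    m=(np.hypot(P[:,0]-c[0],P[:,1]-c[1])<r0);print('btn z',m.sum(),np.median(P[m,2]) if m.any() else '')
def wing(n,tag,c):
    d=np.load(tag+'.npz')['d'];P=deproj(n,uu,vv,d).reshape(-1,3)
    m=(P[:,2]>0.208)&(P[:,2]<0.26)&(np.hypot(P[:,0]-c[0],P[:,1]-c[1])<.055);W=P[m]
    v=np.linalg.eigh(np.cov(W[:,:2].T))[1];print(tag,c,len(W),np.degrees(np.arctan2(v[1,1],v[0,1])))
for n,t in(('top','t11'),('side','s11')):
    for c in((.536,.154),(.506,-.115)): wing(n,t,c)
a=np.load('top0.npz')['im'].astype(int);b=im.astype(int)
D=(abs(a-b).max(2)>60).astype(np.uint8);k,l,st,ce=cv2.connectedComponentsWithStats(D)
print([tuple(s) for s in st[1:] if s[4]>25])
E
```

```text
[ 0.43723876 -0.36351091  0.29882822] 17.2
btn z 9278 0.36014798161613626
btn z 97 0.060436267131544597
t11 (0.536, 0.154) 205 45.30569563624294
t11 (0.506, -0.115) 203 131.19938554657088
s11 (0.536, 0.154) 259 45.22843899844925
s11 (0.506, -0.115) 103 131.8679034037728
[(np.int32(435), np.int32(177), np.int32(107), np.int32(127), np.int32(5643)), (np.int32(454), np.int32(249), np.int32(6), np.int32(6), np.int32(26)), (np.int32(427), np.int32(283), np.int32(15), np.int32(29), np.int32(62)), (np.int32(439), np.int32(299), np.int32(20), np.int32(43), np.int32(299)), (np.int32(423), np.int32(302), np.int32(44), np.int32(79), np.int32(1019)), (np.int32(459), np.int32(307), np.int32(34), np.int32(43), np.int32(535)), (np.int32(445), np.int32(311), np.int32(28), np.int32(26), np.int32(305)), (np.int32(324), np.int32(313), np.int32(139), np.int32(117), np.int32(1679)), (np.int32(487), np.int32(337), np.int32(130), np.int32(143), np.int32(2654)), (np.int32(617), np.int32(354), np.int32(23), np.int32(36), np.int32(526)), (np.int32(324), np.int32(379), np.int32(157), np.int32(101), np.int32(6359)), (np.int32(558), np.int32(391), np.int32(82), np.int32(69), np.int32(2268)), (np.int32(292), np.int32(409), np.int32(15), np.int32(11), np.int32(39)), (np.int32(270), np.int32(410), np.int32(20), np.int32(13), np.int32(120)), (np.int32(278), np.int32(416), np.int32(27), np.int32(26), np.int32(276)), (np.int32(247), np.int32(421), np.int32(16), np.int32(19), np.int32(136)), (np.int32(253), np.int32(426), np.int32(12), np.int32(15), np.int32(38)), (np.int32(426), np.int32(434), np.int32(135), np.int32(46), np.int32(4107)), (np.int32(306), np.int32(445), np.int32(22), np.int32(31), np.int32(333)), (np.int32(268), np.int32(457), np.int32(13), np.int32(20), np.int32(60)), (np.int32(399), np.int32(466), np.int32(8), np.int32(14), np.int32(39)), (np.int32(415), np.int32(470), np.int32(7), np.int32(10), np.int32(42))]
```

View pics/t11.png

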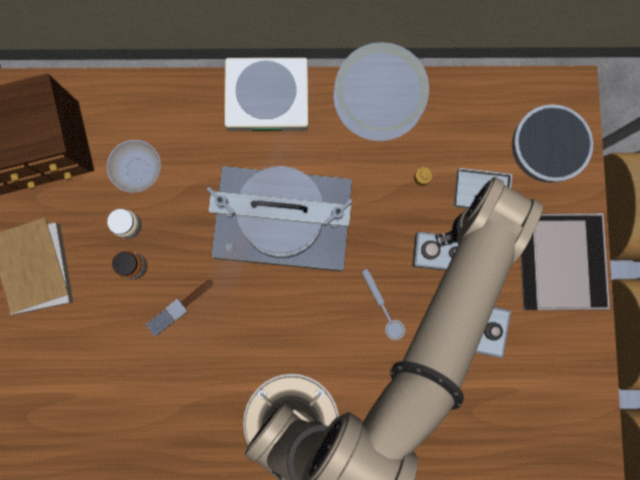

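View pics/s11.png

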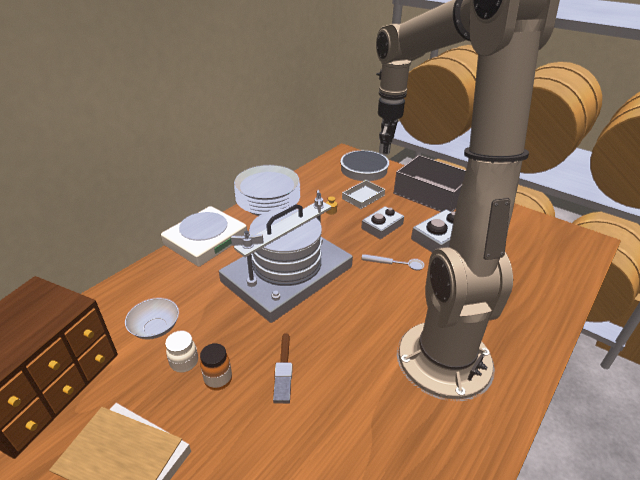

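```bash
python3 -c "
from station import bot
print(bot.hand_in())"
```

```text
the job is handed in; nothing more can be done
None
```

I ran the left wing nut down to its hard stop, pressed and released the start button, and handed the job in at about 17 s. No verdict was reported.

- **Nut:** I stroked its wings round clockwise with the shut fingertips, about 369° in all, until it stopped. The fingertip force rose to about 48 N there and the wings did not move. The left wings now stand at the same height as the tight right nut's, to about 0.4 mm or better, from matched camera views. Before stroking, the height difference had suggested about 1.2 turns to go. That was a poor estimate from a slanted view, and the matched views settled it.
- **Start button:** I pressed the smaller box's large button until it went no further (50 N, more than the 5 N it needs). The force fell from 4.5 N to about zero over 5 to 6 mm as I let go, so it sprang back the whole way. The tool's height read about 3 mm more than expected at the bottom of the press; I took this as a fingertip or calibration offset. My last depth check of this button failed because the gripper blocked the view, but it looks out in the side picture.
- **Everything else:**
  - The right nut's angle is unchanged (131°).
  - The stop button's top reads at 60 mm, so it is out.
  - No bystander looks moved in the top and side pictures. The arm hides part of the tray in the top view, but the tray looks in place from the side.
  - The arm ended clear of everything.

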